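Test the trip, then hold the flask down in its sprung cradle

TASK

Prove the flask station's safety trip before using it: press the test button on the trip box so that its lever drops, then lift the lever back up until it stays up by itself, and let go of it. Then take the round flask out of its cork ring, set it upright in the sprung ring cradle and press it gently down until the ring is close to the bottom of its travel; finish while still holding the flask pressed down like that. Leave the other things on the bench where they stand.

Things in the scene. Friction and masses are not known exactly. Their poses are not given: they have to be found in the camera images.
- trip_hinge (a point): Hinge of the trip lever, 78 mm above the bench, between two dark steel cheeks (36 mm over both in y, 28 mm in x, tops 10 mm above it) on the trip box: white, 150 x 180 x 55 mm (x, y, z), fixed, yaw within 0.3 rad. Frame: z up, x from the box's front (robot's side) to its back, y to the left along the hinge axis. The box's centre is at x +35, y +45 mm from here, its front face at x -40 mm.
- lever_tip (a point): Outer end of the trip lever, a black flat paddle 12 mm wide (along the hinge axis) and 8 mm thick, straight from the hinge; this point is on its centre line, 80 mm from trip_hinge. Ignore the orientation given here: the lever points from trip_hinge to this point.
- trip_lever (a joint): Angle of the trip lever, rad. 0: up, leaning 0.2 rad past vertical to the back (+x of trip_hinge) on its stop, where its weight keeps it. Grows as it falls forward (-x): vertical at 0.2, beyond that it falls by itself to its stop at 1.45 (18 degrees above level, pointing forward). Turns freely, 0.06 kg. Set again when back at about 0.
- test_button_top (a point): Centre of the top of the test button, a black round button 28 mm in diameter in a grey collar 44 mm across on top of the trip box, 74 mm above the bench when up; it is pressed straight down. It lies 20 mm in front of (-x) and 90 mm to the left (+y) of trip_hinge, in that frame.
- test_button (a joint): Travel of the test button in m: 0 up, 0.007 fully down (5 N). From about 0.005 it tips the lever over its centre, which then falls within a second or so. A spring brings the button up again.
- cradle_seat (a point): Centre of the top of the cradle's sprung ring: grey plastic, 60 mm inside, 92 mm outside diameter, 12 mm thick. It slides straight down in a fixed aluminium sleeve 116 mm across, rim 45 mm above the bench, on a dark round base 136 mm across. The ring's top is 62 mm above the bench when free, 42 mm when fully down. A flask seated in it has its bulb's centre 26.5 mm above this point.
- cradle_ring (a joint): Travel of the sprung ring in m: 0 free (up), 0.020 fully down on its stop. Spring: about 3 N to start moving, rising 0.4 N per mm to 11 N at the stop; the flask's own weight moves it less than 2 mm.
- flask_neck (a point): Point on the axis of the round flask's neck, to grasp. Amber glass: ball-shaped bulb 80 mm across, neck 30 mm across, 140 mm tall in all, 0.14 to 0.28 kg. This point is 105 mm above the bulb's lowest point, 65 mm above its centre; the bare neck runs from 28 mm below it to 23 mm above it, then a black stopper of the same width, 12 mm tall. z up along the neck.
- flask_bulb (a point): Centre of the round flask's bulb (radius 40 mm). At the start the flask stands upright in a cork ring fixed to the bench, 112 mm outside and 60 mm inside diameter, 30 mm tall; the bulb's lowest point is then 16.5 mm and its centre 56.5 mm above the bench.
- cork_ring: The cork ring that the flask starts in, fixed to the bench (112 mm outside, 60 mm inside diameter, 30 mm tall); origin at the centre of its underside, z up.
- wash_bottle: Bystander, to be left alone: white plastic bottle, 60 mm across, 150 mm tall. Origin at the centre of its underside, z up.
- media_bottle: Bystander, to be left alone: clear bottle with black cap and label, 72 mm across, 140 mm tall. Origin at the centre of its underside, z up.
- conical_flask: Bystander, to be left alone: small clear conical flask, 60 mm across, 70 mm tall. Origin at the centre of its underside, z up.
- dish_stack: Bystander, to be left alone: stack of three clear lidded dishes, 80 mm across, 36 mm tall. Origin at the centre of its underside, z up.
- beaker: Bystander, to be left alone: glass beaker, 68 mm across, 85 mm tall. Origin at the centre of its underside, z up.
- tip_box: Bystander, to be left alone: blue box with clear lid, 85 x 120 x 57 mm. Origin at the centre of its underside, z up.
- amber_bottle: Bystander, to be left alone: small amber bottle with white cap, 52 mm across, 100 mm tall. Origin at the centre of its underside, z up.
Mind the look-alikes: they are no part of the job. What is shaped like the part that bears cradle_seat but orange is not meant. Leave any green look-alike of the part that bears flask_neck alone.

How it is judged:
By the outcome, as a careful person would: the job done as asked, in the order asked, and still so for the second after the job is handed in, while the arm keeps its last pose, push and grip.
It also fails if it takes over 67 s, if anything falls off the work surface, if the arm or the gripper's body presses on something with over 40 N, if the wrist force passes 120 N, or if a joint passes its speed limit or range.

ROBOT

A 7-joint arm with a two-finger parallel gripper is mounted at the origin on the work surface. World frame = base frame: x ahead of the robot, y to its left, z up, the work surface at z = 0. Lengths are in m, angles in rad, forces in N, time in s.
With the tool pointing down it reaches from about 0.425 to 0.825 m from the base axis. Payload 3.6 kg.
Tool frame: the origin (TCP) lies at the very end of the fingers, on their centre line; the grasp point (between the pads) lies 19 mm behind it; z points along the fingers, x is the direction in which the jaws open and shut, and the axes are right-handed (so a half turn about z gives the same grasp; the last joint's range is limited). The gripper opens to 85 mm and grips with 20 to 120 N. Pads are 22 mm wide; open, the fingers measure 114 mm over their backs; the gripper's body (76 mm by 85 mm) begins 54 mm behind the grasp point. The pads swing forward as they close: fully open they stand 13 mm farther back than shut.
Start: joints at [-1.161, 0.615, -0.013, 1.423, 0.008, 1.103, -0.04], TCP at [0.274, 0.589, 0.231] pointing down, gripper open.
Joint ranges: [-3.12, 3.12], [-0.3, 2.06], [-1.34, 1.32], [0.26, 2.42], [-1.36, 4.5], [0.01, 1.98], [-2.84, 2.84]. Speed limits (rad/s): [2.79, 2.79, 3.14, 3.14, 3.14, 3.14, 3.14].

INTERFACE

Orientations are given as a rotation vector (axis times angle).
In Python, from rig import robot gives the robot as it stands.
- The arm moves only by the tool servo_tool, never from a script. Its argument "targets" is a list of rows, each an object of numbers: "tx", "ty", "tz": the shift along the tool's x, y, z normalised to -1 to 1, where 1 is 0.5 m; "wx", "wy", "wz": the turn, a rotation vector about the tool's x, y, z normalised to -1 to 1, where 1 is 60 degrees. A call has 1 to 20 rows; each row is the pose to reach, as a shift and turn from the pose commanded when the call began, along the tool's axes at that moment; what a row does not reach only later rows make up. A row lasts 1/12 s, in which the tool goes at most 41.7 mm and 7.16 degrees, less where a joint would pass 70% of its speed; a pose out of reach is approached as far as the arm can. A call with a number of a shift or a turn outside -1 to 1 is refused whole. A call with a gripper value outside its range is refused whole. "grip" is the closure, from 0 (fully open) to 1 (shut), set as the call begins (left out, the last holds). The fingers move at their own pace and stop on an object; "squeeze" is the grip in N (left out, the last holds). Time passes only in rows, so rows that repeat a pose let the fingers close. It gives the time, the measured TCP pose, the force and the opening at its end, in the units of the state.
- robot.state(): the state, without advancing time (a new reading comes with each control period).
- robot.get_image(name): name is "scene" or "top"; returns the picture (420x560x3 uint8, blue, green, red); there is no depth.
- robot.get_calibration(name): a dict with "mtx" (3x3 intrinsics, pixels), "cam_to_world" (4x4, takes a point from camera to world coordinates). Camera axes: x right, y down, z forward; pixel columns grow to the right and rows downward; lengths in m; the calibration is good to about 2 mm. A picture is of the moment at which its call begins. get_calibration takes no time and is no camera call.
- robot.finish_job(): hands the job in, once; it reports no verdict.
The state is a dict: "t": time; "joint_pos": joint angles; "qvel": joint speeds; "effort": joint torques, N m; "eef_pos": TCP position; "tcp_rot": TCP orientation; "ft_force": force on the tool from outside, world axes, zero at the start; "moment": the same for the moment, N m; "finger_gap": finger opening in m.
Only numpy, scipy, OpenCV 4.12 (cv2) and the standard library are available. Lean on these libraries where they do the work, as an engineer would, in place of code of your own. Each camera call takes 0.05 s, during which the arm holds its last target.

## Working session

There is one attempt and no reset: what is moved stays moved. The work goes in short steps, Python scripts to look and compute and a tool call to move; the robot and the scene stay as the last step left them, time stands still between calls to the robot, and variables do not carry over. Pictures are saved under pics/ and viewed, and the job is handed in when it is done.

Besides the shell and the picture viewer there is one more tool, called after ">>>" by a JSON object that holds its "name" and its "arguments". servo_tool: Moves the arm, as the interface text tells. Scaled input: -1 to 1 covers 0.5 m each way for a shift and 60 degrees each way for a turn. Its arguments: {"type":"object","properties":{"targets":{"type":"array"},"grip":{"type":"number"},"squeeze":{"type":"number"}},"required":["targets"]}

```bash
ls; mkdir -p pics
python3 - <<'E'
from rig import robot
import cv2
for n in ("scene","top"):
    cv2.imwrite(f"pics/{n}0.png",robot.get_image(n))
    c=robot.get_calibration(n);print(n,c)
print(robot.state())
E
```

```text
pics
scene {'mtx': array([[445.12821614,   0.        , 271.66139379],
       [  0.        , 445.12821614, 209.53394261],
       [  0.        ,   0.        ,   1.        ]]), 'cam_to_world': array([[-0.87627165,  0.37184178, -0.30640119,  0.87704491],
       [ 0.4817694 ,  0.68516966, -0.54629734,  0.64998311],
       [ 0.00680062, -0.62631958, -0.77953674,  1.05461371],
       [ 0.        ,  0.        ,  0.        ,  1.        ]])}
top {'mtx': array([[391.14246052,   0.        , 269.52656918],
       [  0.        , 391.14246052, 206.20078976],
       [  0.        ,   0.        ,   1.        ]]), 'cam_to_world': array([[ 0.00926334, -0.98139268,  0.1917879 ,  0.23291937],
       [-0.99990443, -0.00712257,  0.01184864, -0.00932569],
       [-0.01026214, -0.19187933, -0.98136487,  1.4371999 ],
       [ 0.        ,  0.        ,  0.        ,  1.        ]])}
{'t': 0.1, 'joint_pos': array([-1.16148886,  0.61583448, -0.01265104,  1.42473492,  0.00808585,
        1.10342441, -0.0404067 ]), 'qvel': array([ 0.0008177 , -0.00284531,  0.00074457, -0.00407152,  0.00120968,
       -0.00085118, -0.00101804]), 'effort': array([ 1.66745915e-03, -4.70387757e+01,  2.60339063e-01, -1.71570325e+01,
        1.00901953e-02,  5.86780807e-03, -8.42389795e-06]), 'eef_pos': array([0.27406936, 0.58863085, 0.23024736]), 'tcp_rot': array([ 2.6480157 ,  1.68809917, -0.00311606]), 'ft_force': array([-0.70188223, -0.08710161,  0.23579864]), 'moment': array([ 0.06315649,  0.04785694, -0.02105573]), 'finger_gap': 0.08530119863154341}
```

View pics/scene0.png

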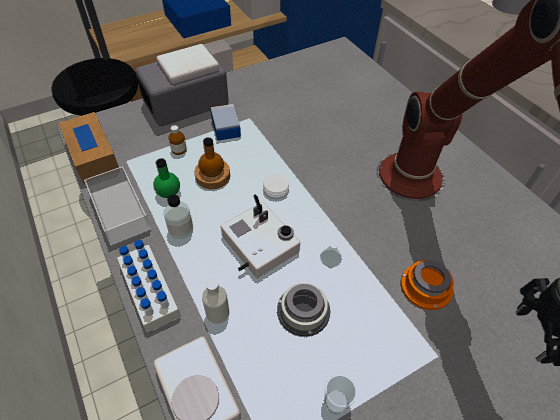

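View pics/top0.png

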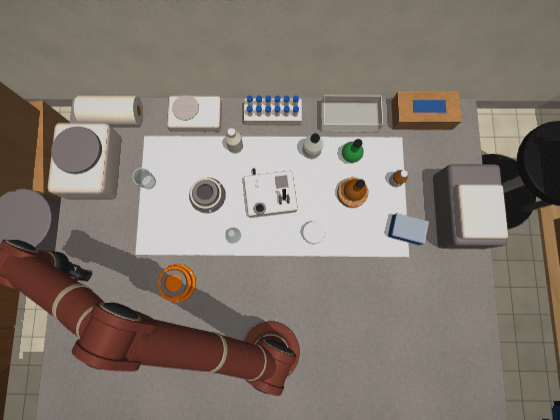

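```bash
cat > h.py <<'E'
import numpy as np, cv2
from rig import robot
from scipy.spatial.transform import Rotation as R
CAL={n:robot.get_calibration(n) for n in("scene","top")}
def ray(n,uv):
    c=CAL[n];T=c["cam_to_world"]
    d=T[:3,:3]@np.linalg.solve(c["mtx"],np.array([uv[0],uv[1],1.]))
    return T[:3,3],d
def onz(n,uv,z):
    o,d=ray(n,uv);return o+d*(z-o[2])/d[2]
def tri(a,b):
    o1,d1=ray("scene",a);o2,d2=ray("top",b)
    s=np.linalg.lstsq(np.c_[d1,-d2],o2-o1,rcond=None)[0]
    p,q=o1+s[0]*d1,o2+s[1]*d2
    return (p+q)/2,np.linalg.norm(p-q)
def proj(n,p):
    c=CAL[n];T=np.linalg.inv(c["cam_to_world"]);q=T[:3,:3]@np.asarray(p)+T[:3,3];q=c["mtx"]@q;return q[:2]/q[2]
def crop(n,img,x,y,w,h,s,name):
    cv2.imwrite("pics/"+name,cv2.resize(img[y:y+h,x:x+w],None,fx=s,fy=s,interpolation=cv2.INTER_CUBIC))
def tool(dp):  # world shift -> normalised tool shift at current measured pose
    s=robot.state();r=R.from_rotvec(s["tcp_rot"]);return r.inv().apply(dp)/0.5
E
python3 - <<'E'
from h import *
a=cv2.imread("pics/scene0.png");b=cv2.imread("pics/top0.png")
crop("",a,210,185,100,100,6,"c_s_box.png");crop("",b,235,160,70,60,8,"c_t_box.png")
crop("",a,150,130,90,70,7,"c_s_fl.png");crop("",b,330,130,80,80,7,"c_t_fl.png")
crop("",a,270,275,70,60,8,"c_s_cr.png");crop("",b,180,170,60,80,7,"c_t_cr.png")
E
```

```text
(no output)
```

View pics/c_s_box.png

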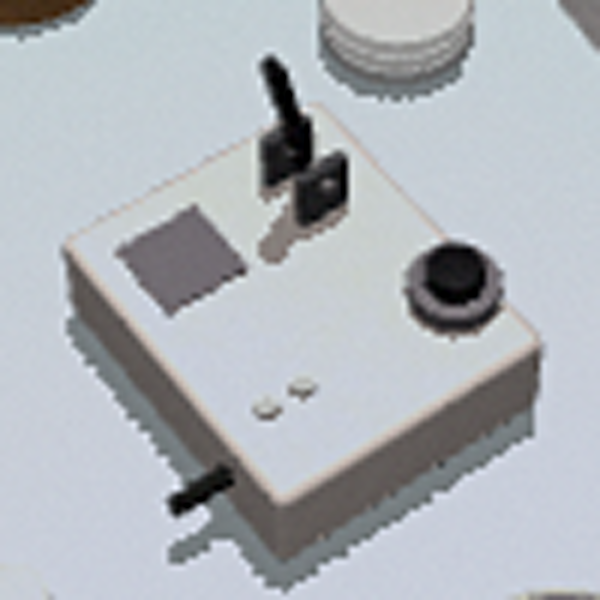

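View pics/c_t_box.png

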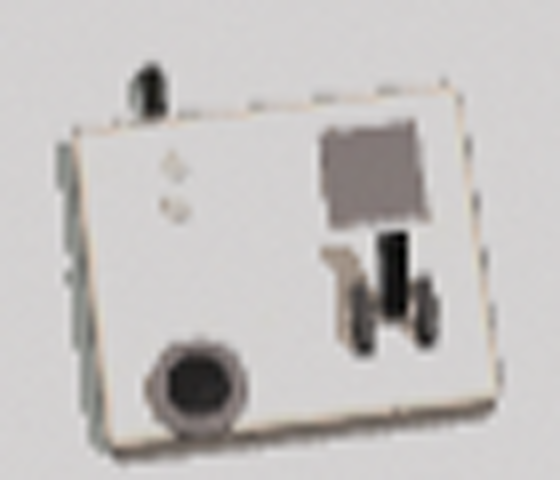

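View pics/c_s_fl.png

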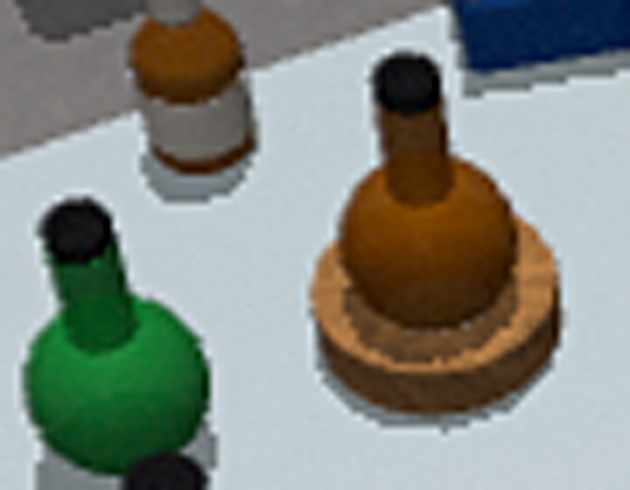

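View pics/c_t_fl.png

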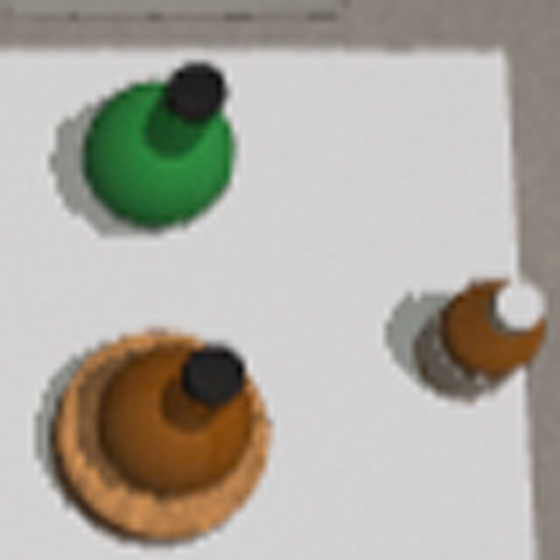

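View pics/c_s_cr.png

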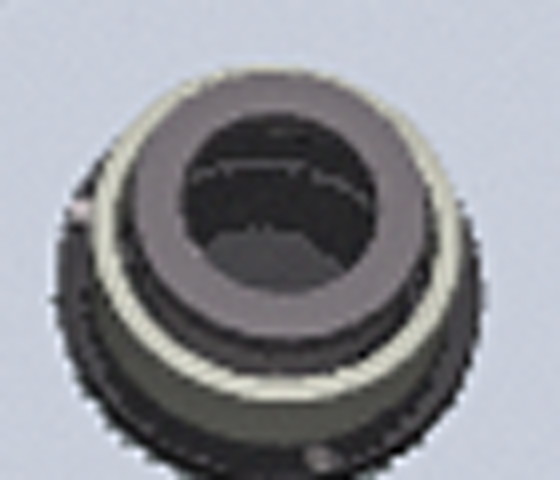

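View pics/c_t_cr.png

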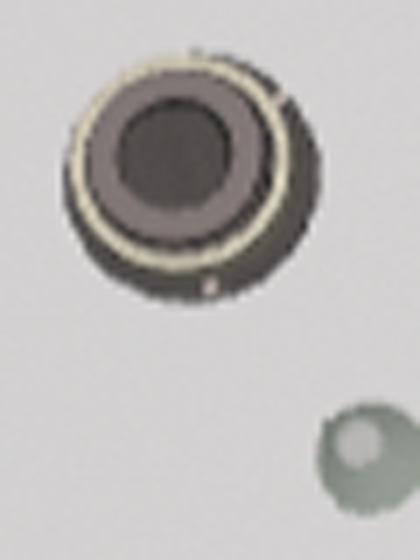

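Run:
```python
from h import *
def P(x0,y0,s,u,v): return np.array([(u+.5)/s-.5+x0,(v+.5)/s-.5+y0])
a=cv2.imread("pics/scene0.png").astype(int);b=cv2.imread("pics/top0.png").astype(int)
# button
S=P(210,185,6,457,273);T=P(235,160,8,198,380)
print("button",onz("scene",S,.074),onz("top",T,.074),tri(S,T))
# box corners
for n,f,cs in(("top",lambda u,v:P(235,160,8,u,v),[(75,130),(450,85),(495,402),(110,447)]),("scene",lambda u,v:P(210,185,6,u,v),[(280,500),(65,243),(318,103),(540,345)])):
    p=np.array([onz(n,f(*c),.055)[:2] for c in cs]); print(n,p.round(4).tolist(),"c",p.mean(0)); 
    d=p-np.roll(p,-1,0);print(np.linalg.norm(d,axis=1), np.arctan2(d[:,1],d[:,0]))
# lever
S=P(210,185,6,268,66);T=P(235,160,8,393,238);print("levertip",tri(S,T))
for nm,S,T in(("cheekL",P(210,185,6,323,185),P(235,160,8,363,315)),("cheekR",P(210,185,6,287,148),P(235,160,8,425,312))):print(nm,tri(S,T))
# stopper top, flask
def cen(img,f,x,y,w,h):
    m=np.zeros(img.shape[:2],bool);m[y:y+h,x:x+w]=f(img[y:y+h,x:x+w]);yy,xx=np.nonzero(m);return np.array([xx.mean(),yy.mean()]),len(xx)
dark=lambda i:(i.max(2)<60)
st,_=cen(b,dark,352,175,16,16);print("stop top",st,onz("top",st,.152))
ss,_=cen(a,dark,202,135,14,16);print("stop sc",ss,onz("scene",ss,.1515),tri(ss,st))
# bulb by orange mask circle
for n,S in(("top",P(330,130,7,176,418)),("scene",P(150,130,7,430,240))):print("bulb",n,onz(n,S,.0565))
for n,S in(("top",P(330,130,7,162,438)),("scene",P(150,130,7,437,288))):print("cork top",n,onz(n,S,.030))
S=P(270,275,8,280,205);T=P(180,170,7,175,152)
print("seat",onz("scene",S,.062),onz("top",T,.062),tri(S,T))
S=P(270,275,8,280,200);T=P(180,170,7,177,153)
print("seat inner",onz("scene",S,.062),onz("top",T,.062))
```

```text
button [0.4924729  0.04405061 0.074     ] [0.49594842 0.04337329 0.074     ] (array([0.49437468, 0.04428166, 0.07616845]), np.float64(0.003024212837960745))
top [[0.6157, 0.102], [0.6381, -0.0694], [0.4905, -0.0894], [0.4687, 0.0831]] c [0.55324957 0.00658842]
[0.17290572 0.14890676 0.17392363 0.14812579] [ 1.70088108  0.13485221 -1.44519396 -3.01357548]
scene [[0.6134, 0.1013], [0.6371, -0.07], [0.4934, -0.0888], [0.4721, 0.0853]] c [0.55401614 0.00695411]
[0.17296279 0.1449474  0.17537443 0.1422486 ] [ 1.70819016  0.12946608 -1.44901706 -3.0290829 ]
levertip (array([ 0.5417383 , -0.04142092,  0.15785594]), np.float64(0.0015786001332290358))
cheekL (array([ 0.52415389, -0.02873209,  0.07705434]), np.float64(0.0029426513793891214))
cheekR (array([ 0.52705347, -0.05705179,  0.07480076]), np.float64(0.0007645208574612672))
stop top [359.8245614  183.24561404] [ 0.56532542 -0.29818101  0.152     ]
stop sc [208.27272727 142.37662338] [ 0.56409896 -0.29560723  0.1515    ] (array([ 0.56461315, -0.29769082,  0.15060087]), np.float64(0.0025400650877648073))
bulb top [ 0.56736434 -0.30040684  0.0565    ]
bulb scene [ 0.56328058 -0.30084032  0.0565    ]
cork top top [ 0.56291534 -0.29829211  0.03      ]
cork top scene [ 0.56453214 -0.29670274  0.03      ]
seat [0.55356932 0.24361706 0.062     ] [0.55491931 0.24266203 0.062     ] (array([0.55424775, 0.24316228, 0.06229597]), np.float64(0.0016355329985057163))
seat inner [0.55268304 0.24216815 0.062     ] [0.5543963  0.24160533 0.062     ]
```

```bash
cat >> h.py <<'E'
YAW=0.133; HINGE=np.array([0.5252,-0.0425,0.078]); BUT=np.array([0.4937,0.0438,0.074])
SEAT=np.array([0.5540,0.2428,0.062]); FL=np.array([0.5647,-0.2985,0.1215])
bx=np.array([np.cos(YAW),np.sin(YAW),0]);by=np.array([-np.sin(YAW),np.cos(YAW),0])
def plan(pos,xdir=None):
    s=robot.state();r=R.from_rotvec(s["tcp_rot"])
    d=r.inv().apply(np.array(pos)-s["eef_pos"])/.5
    if xdir is None: xdir=r.as_matrix()[:,0]
    x=np.array([xdir[0],xdir[1],0.]);x/=np.linalg.norm(x)
    z=np.array([0,0,-1.])
    best=None
    for sg in(1,-1):
        M=np.c_[sg*x,np.cross(z,sg*x),z]
        w=(r.inv()*R.from_matrix(M)).as_rotvec()
        if best is None or np.linalg.norm(w)<np.linalg.norm(best):best=w
    print("t",s["t"].__round__(2),"pos",s["eef_pos"].round(4),"gap",round(s["finger_gap"],4),"F",s["ft_force"].round(2))
    print("xaxis",r.as_matrix()[:,0].round(3),"z",r.as_matrix()[:,2].round(3),"q",s["joint_pos"].round(2))
    print("SHIFT",d.round(4),"W",(best/np.deg2rad(60)).round(4))
E
python3 - <<'E'
from h import *
plan(BUT+[0,0,.09],by)
plan(BUT+[0,0,.09],bx)
E
```

```text
t 0.1 pos [0.2741 0.5886 0.2302] gap 0.0853 F [-0.7  -0.09  0.24]
xaxis [ 0.422  0.907 -0.002] z [-0.001 -0.002 -1.   ] q [-1.16  0.62 -0.01  1.42  0.01  1.1  -0.04]
SHIFT [-0.8021  0.8581  0.1344] W [-0.0006  0.0022 -0.5431]
t 0.1 pos [0.2741 0.5886 0.2302] gap 0.0853 F [-0.7  -0.09  0.24]
xaxis [ 0.422  0.907 -0.002] z [-0.001 -0.002 -1.   ] q [-1.16  0.62 -0.01  1.42  0.01  1.1  -0.04]
SHIFT [-0.8021  0.8581  0.1344] W [0.0011 0.0021 0.9569]
```

>>> {"name": "servo_tool", "arguments": {"targets": [{"tx": -0.802,"ty": 0.858,"tz": 0.0,"wx": 0,"wy": 0.002,"wz": -0.543},{"tx": -0.802,"ty": 0.858,"tz": 0.0,"wx": 0,"wy": 0.002,"wz": -0.543},{"tx": -0.802,"ty": 0.858,"tz": 0.0,"wx": 0,"wy": 0.002,"wz": -0.543},{"tx": -0.802,"ty": 0.858,"tz": 0.0,"wx": 0,"wy": 0.002,"wz": -0.543},{"tx": -0.802,"ty": 0.858,"tz": 0.0,"wx": 0,"wy": 0.002,"wz": -0.543},{"tx": -0.802,"ty": 0.858,"tz": 0.0,"wx": 0,"wy": 0.002,"wz": -0.543},{"tx": -0.802,"ty": 0.858,"tz": 0.0,"wx": 0,"wy": 0.002,"wz": -0.543},{"tx": -0.802,"ty": 0.858,"tz": 0.0,"wx": 0,"wy": 0.002,"wz": -0.543},{"tx": -0.802,"ty": 0.858,"tz": 0.0,"wx": 0,"wy": 0.002,"wz": -0.543},{"tx": -0.802,"ty": 0.858,"tz": 0.0,"wx": 0,"wy": 0.002,"wz": -0.543},{"tx": -0.802,"ty": 0.858,"tz": 0.0,"wx": 0,"wy": 0.002,"wz": -0.543},{"tx": -0.802,"ty": 0.858,"tz": 0.0,"wx": 0,"wy": 0.002,"wz": -0.543},{"tx": -0.802,"ty": 0.858,"tz": 0.0,"wx": 0,"wy": 0.002,"wz": -0.543},{"tx": -0.802,"ty": 0.858,"tz": 0.134,"wx": 0,"wy": 0.002,"wz": -0.543},{"tx": -0.802,"ty": 0.858,"tz": 0.134,"wx": 0,"wy": 0.002,"wz": -0.543},{"tx": -0.802,"ty": 0.858,"tz": 0.134,"wx": 0,"wy": 0.002,"wz": -0.543},{"tx": -0.802,"ty": 0.858,"tz": 0.134,"wx": 0,"wy": 0.002,"wz": -0.543},{"tx": -0.802,"ty": 0.858,"tz": 0.134,"wx": 0,"wy": 0.002,"wz": -0.543}], "grip": 1}}

```text
t: 1.6
eef_pos: [0.4941, 0.0458, 0.1646]
tcp_rot: [-2.067, -2.364, -0.004]
ft_force: [-0.1, 0.3, 0.5]
finger_gap: -0.0
```

Run:
```python
from h import *
plan(BUT+[0,0,-.006],by)
a=robot.get_image("scene");crop("",a,200,140,150,130,5,"s1.png")
```

```text
t 1.6 pos [0.4941 0.0458 0.1646] gap -0.0 F [-0.13  0.29  0.49]
xaxis [-0.134  0.991  0.003] z [ 0.     0.003 -1.   ] q [-0.08  0.47 -0.08  1.94  0.05  0.73  1.52]
SHIFT [-0.0044 -0.0014  0.1932] W [ 0.0007 -0.0028  0.001 ]
```

View pics/s1.png

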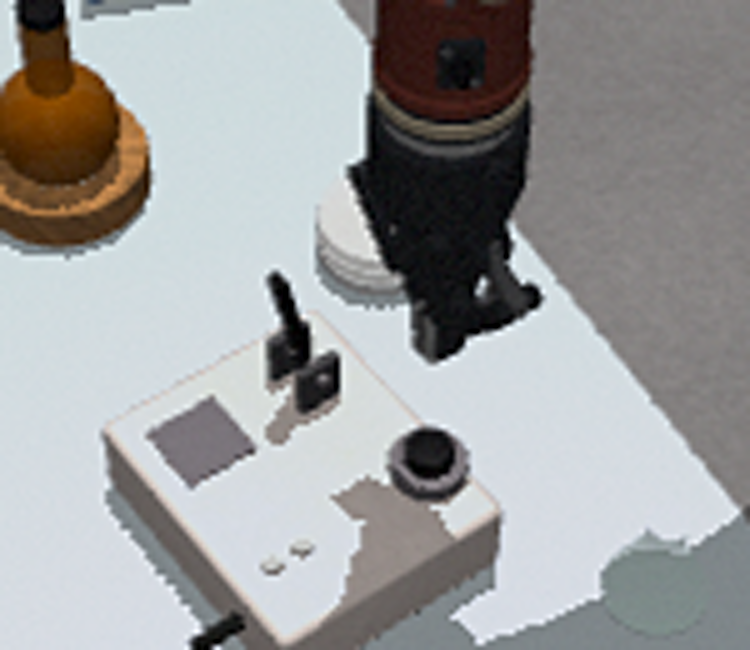

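>>> {"name": "servo_tool", "arguments": {"targets": [{"tx": -0.004,"ty": -0.001,"tz": 0.08,"wy": -0.003},{"tx": -0.004,"ty": -0.001,"tz": 0.16,"wy": -0.003},{"tx": -0.004,"ty": -0.001,"tz": 0.175,"wy": -0.003},{"tx": -0.004,"ty": -0.001,"tz": 0.181,"wy": -0.003},{"tx": -0.004,"ty": -0.001,"tz": 0.185,"wy": -0.003},{"tx": -0.004,"ty": -0.001,"tz": 0.189,"wy": -0.003},{"tx": -0.004,"ty": -0.001,"tz": 0.193,"wy": -0.003},{"tx": -0.004,"ty": -0.001,"tz": 0.193,"wy": -0.003}]}}

```text
$.targets[0]: bad value
```

Run:
```python
from h import *
plan(BUT+[0,0,-.007],by)
a=robot.get_image("scene");crop("",a,200,160,120,120,5,"s2.png")
```

```text
t 1.65 pos [0.4944 0.0464 0.1653] gap 0.0002 F [-0.05 -0.02  0.36]
xaxis [-0.135  0.991  0.003] z [ 0.002  0.003 -1.   ] q [-0.08  0.47 -0.08  1.94  0.05  0.73  1.52]
SHIFT [-0.0056 -0.0026  0.1965] W [ 0.0023 -0.0029  0.0022]
```

View pics/s2.png

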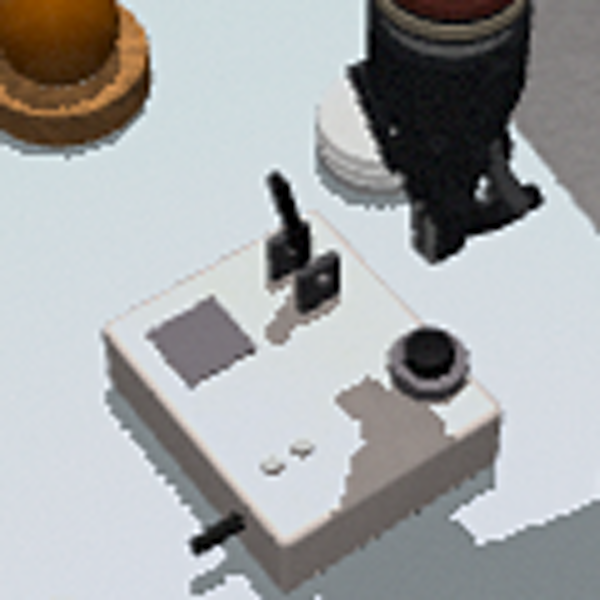

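>>> {"name": "servo_tool", "arguments": {"targets": [{"tx": -0.004,"ty": -0.001,"tz": 0.08,"wx": 0,"wy": -0.003,"wz": 0},{"tx": -0.004,"ty": -0.001,"tz": 0.16,"wx": 0,"wy": -0.003,"wz": 0},{"tx": -0.004,"ty": -0.001,"tz": 0.175,"wx": 0,"wy": -0.003,"wz": 0},{"tx": -0.004,"ty": -0.001,"tz": 0.181,"wx": 0,"wy": -0.003,"wz": 0},{"tx": -0.004,"ty": -0.001,"tz": 0.185,"wx": 0,"wy": -0.003,"wz": 0},{"tx": -0.004,"ty": -0.001,"tz": 0.189,"wx": 0,"wy": -0.003,"wz": 0},{"tx": -0.004,"ty": -0.001,"tz": 0.193,"wx": 0,"wy": -0.003,"wz": 0},{"tx": -0.004,"ty": -0.001,"tz": 0.193,"wx": 0,"wy": -0.003,"wz": 0},{"tx": -0.004,"ty": -0.001,"tz": 0.193,"wx": 0,"wy": -0.003,"wz": 0}]}}

```text
t: 2.45
eef_pos: [0.4941, 0.0437, 0.0709]
tcp_rot: [2.067, 2.363, 0.003]
ft_force: [-4.2, 0.4, 15.1]
finger_gap: 0.0002
```

Run:
```python
from h import *
plan(BUT+[0,0,-.007],by)
a=robot.get_image("scene");crop("",a,200,160,120,120,5,"s3.png")
```

```text
t 2.45 pos [0.4941 0.0437 0.0709] gap 0.0002 F [-4.2   0.35 15.13]
xaxis [-0.133  0.991 -0.001] z [ 0.003 -0.    -1.   ] q [-0.09  0.62 -0.06  2.03  0.07  0.49  1.5 ]
SHIFT [ 0.0004 -0.0009  0.0079] W [0.0029 0.0005 0.0006]
```

View pics/s3.png

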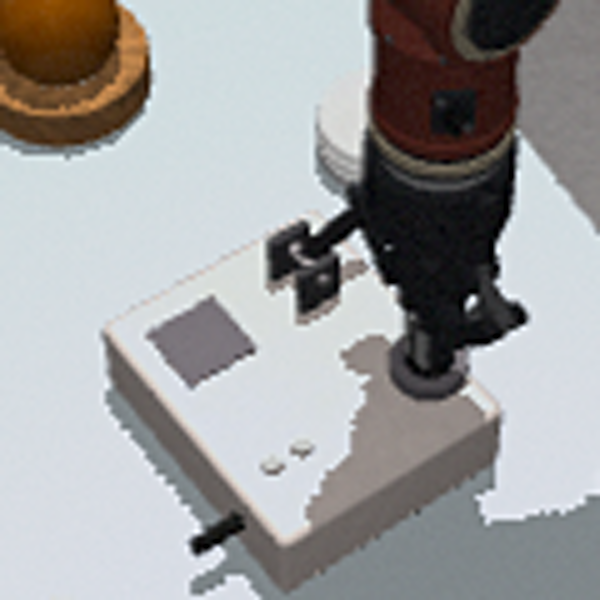

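Run:
```python
from h import *
plan(HINGE-.059*bx+[0,0,.082],by)
```

```text
t 2.5 pos [0.4942 0.0436 0.0709] gap 0.0 F [-4.51  1.99 14.48]
xaxis [-0.133  0.991 -0.001] z [ 0.003 -0.    -1.   ] q [-0.09  0.62 -0.06  2.03  0.07  0.49  1.5 ]
SHIFT [-0.179  -0.0789 -0.1783] W [0.003  0.0005 0.0005]
```

>>> {"name": "servo_tool", "arguments": {"targets": [{"tx": 0,"ty": 0,"tz": -0.08,"wx": 0,"wy": 0,"wz": 0},{"tx": 0,"ty": 0,"tz": -0.15,"wx": 0,"wy": 0,"wz": 0},{"tx": -0.08,"ty": -0.035,"tz": -0.18,"wx": 0.002,"wy": 0,"wz": 0},{"tx": -0.16,"ty": -0.07,"tz": -0.18,"wx": 0.002,"wy": 0,"wz": 0},{"tx": -0.179,"ty": -0.079,"tz": -0.18,"wx": 0.002,"wy": 0,"wz": 0},{"tx": -0.179,"ty": -0.079,"tz": -0.18,"wx": 0.002,"wy": 0,"wz": 0}]}}

```text
t: 3.0
eef_pos: [0.4662, -0.0571, 0.16]
tcp_rot: [2.077, 2.35, -0.004]
ft_force: [0.2, 0.0, 0.6]
finger_gap: -0.0001
```

>>> {"name": "servo_tool", "arguments": {"targets": [{"tx": 0,"ty": 0,"tz": 0,"wx": 0,"wy": 0,"wz": 0},{"tx": 0,"ty": 0,"tz": 0,"wx": 0,"wy": 0,"wz": 0},{"tx": 0,"ty": 0,"tz": 0,"wx": 0,"wy": 0,"wz": 0},{"tx": 0,"ty": 0,"tz": 0,"wx": 0,"wy": 0,"wz": 0},{"tx": 0,"ty": 0,"tz": 0,"wx": 0,"wy": 0,"wz": 0},{"tx": 0,"ty": 0,"tz": 0,"wx": 0,"wy": 0,"wz": 0}], "grip": 0}}

```text
t: 3.5
eef_pos: [0.4666, -0.0503, 0.1577]
tcp_rot: [-2.067, -2.365, 0.003]
ft_force: [-0.6, 0.3, -0.3]
finger_gap: 0.0724
```

Run:
```python
from h import *
plan(HINGE-.059*bx+[0,0,.003],by)
a=robot.get_image("scene");crop("",a,220,140,120,120,5,"s4.png")
a=robot.get_image("top");crop("",a,230,150,90,90,6,"t4.png")
```

```text
t 3.5 pos [ 0.4666 -0.0503  0.1577] gap 0.0724 F [-0.55  0.31 -0.33]
xaxis [-0.134  0.991 -0.001] z [-0.002 -0.001 -1.   ] q [ 0.12  0.44 -0.08  2.02  0.06  0.68  1.71]
SHIFT [0.     0.0004 0.1535] W [-0.0016  0.0009  0.0014]
```

View pics/s4.png

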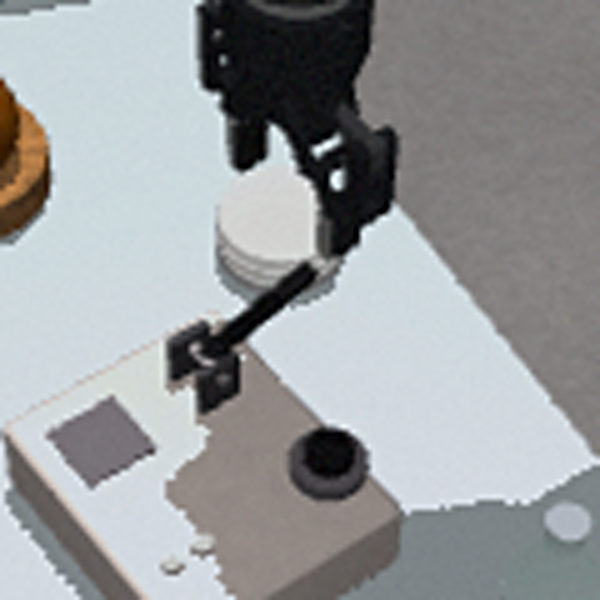

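View pics/t4.png

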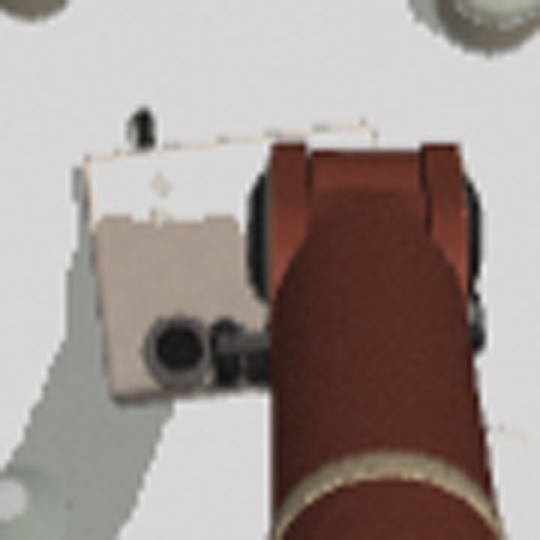

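>>> {"name": "servo_tool", "arguments": {"targets": [{"tx": 0,"ty": 0,"tz": 0.07,"wx": 0,"wy": 0,"wz": 0},{"tx": 0,"ty": 0,"tz": 0.13,"wx": 0,"wy": 0,"wz": 0},{"tx": 0,"ty": 0,"tz": 0.153,"wx": 0,"wy": 0,"wz": 0},{"tx": 0,"ty": 0,"tz": 0.153,"wx": 0,"wy": 0,"wz": 0},{"tx": 0,"ty": 0,"tz": 0.153,"wx": 0,"wy": 0,"wz": 0},{"tx": 0,"ty": 0,"tz": 0.153,"wx": 0,"wy": 0,"wz": 0}]}}

```text
t: 4.1
eef_pos: [0.4672, -0.0512, 0.0822]
tcp_rot: [2.068, 2.363, -0.001]
ft_force: [-0.6, -0.3, 0.7]
finger_gap: 0.0854
```

>>> {"name": "servo_tool", "arguments": {"targets": [{"tx": 0,"ty": 0,"tz": 0,"wx": 0,"wy": 0,"wz": 0},{"tx": 0,"ty": 0,"tz": 0,"wx": 0,"wy": 0,"wz": 0},{"tx": 0,"ty": 0,"tz": 0,"wx": 0,"wy": 0,"wz": 0},{"tx": 0,"ty": 0,"tz": 0,"wx": 0,"wy": 0,"wz": 0},{"tx": 0,"ty": 0,"tz": 0,"wx": 0,"wy": 0,"wz": 0},{"tx": 0,"ty": 0,"tz": 0,"wx": 0,"wy": 0,"wz": 0},{"tx": 0,"ty": 0,"tz": 0,"wx": 0,"wy": 0,"wz": 0},{"tx": 0,"ty": 0,"tz": 0,"wx": 0,"wy": 0,"wz": 0},{"tx": 0,"ty": 0,"tz": 0,"wx": 0,"wy": 0,"wz": 0},{"tx": 0,"ty": 0,"tz": 0,"wx": 0,"wy": 0,"wz": 0}], "grip": 1, "squeeze": 20}}

```text
t: 4.93
eef_pos: [0.4664, -0.0511, 0.0816]
tcp_rot: [-2.069, -2.364, 0.003]
ft_force: [-0.0, 0.1, 3.5]
finger_gap: 0.0115
```

Run:
```python
from h import *
plan(HINGE-.059*bx+[0,0,.003],by)
s=robot.state()
# arc of grasp point: lever angle th 1.45->0.05, phi=th-0.2 from vertical, forward
r=R.from_rotvec(s["tcp_rot"]);L=.062
p0=None
for th in np.linspace(1.45,0.05,15):
    ph=th-.2;p=-L*np.sin(ph)*bx+np.array([0,0,L*np.cos(ph)])
    if p0 is None:p0=p
    print(round(th,2),(r.inv().apply(p-p0)/.5).round(4))
a=robot.get_image("scene");crop("",a,220,140,120,120,5,"s5.png")
```

```text
t 4.93 pos [ 0.4664 -0.0511  0.0816] gap 0.0115 F [-0.04  0.07  3.52]
xaxis [-0.133  0.991 -0.001] z [-0.001 -0.001 -1.   ] q [ 0.11  0.57 -0.06  2.09  0.08  0.48  1.69]
SHIFT [0.0015 0.0009 0.0012] W [-0.0014  0.0011 -0.    ]
1.45 [0. 0. 0.]
1.35 [-0.      0.0045 -0.0116]
1.25 [-0.      0.0101 -0.0226]
1.15 [-0.      0.0168 -0.0331]
1.05 [-0.      0.0245 -0.0428]
0.95 [-0.0001  0.0331 -0.0517]
0.85 [-0.0001  0.0425 -0.0597]
0.75 [-0.0001  0.0528 -0.0667]
0.65 [-0.0001  0.0636 -0.0726]
0.55 [-0.0001  0.075  -0.0775]
0.45 [-0.0001  0.0869 -0.0812]
0.35 [-0.0001  0.099  -0.0836]
0.25 [-1.000e-04  1.114e-01 -8.490e-02]
0.15 [-1.000e-04  1.238e-01 -8.490e-02]
0.05 [-1.000e-04  1.361e-01 -8.370e-02]
```

View pics/s5.png

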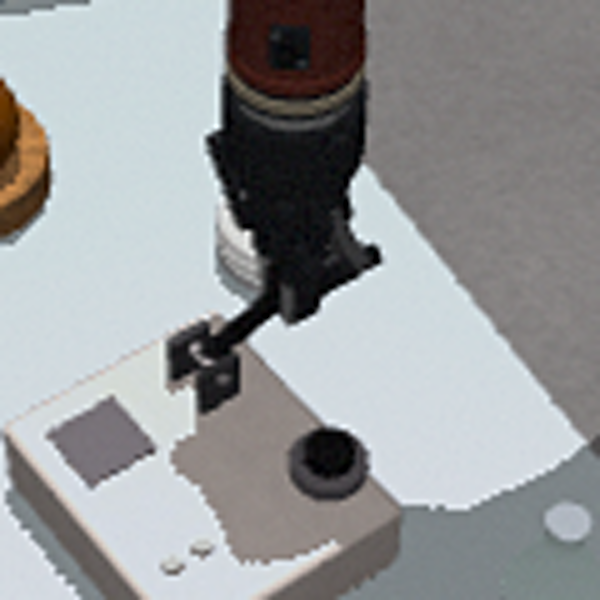

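>>> {"name": "servo_tool", "arguments": {"targets": [{"tx": 0,"ty": 0.0045,"tz": -0.0116,"wx": 0,"wy": 0,"wz": 0},{"tx": 0,"ty": 0.01,"tz": -0.0226,"wx": 0,"wy": 0,"wz": 0},{"tx": 0,"ty": 0.017,"tz": -0.033,"wx": 0,"wy": 0,"wz": 0},{"tx": 0,"ty": 0.0245,"tz": -0.043,"wx": 0,"wy": 0,"wz": 0},{"tx": 0,"ty": 0.033,"tz": -0.052,"wx": 0,"wy": 0,"wz": 0},{"tx": 0,"ty": 0.0425,"tz": -0.06,"wx": 0,"wy": 0,"wz": 0},{"tx": 0,"ty": 0.053,"tz": -0.0667,"wx": 0,"wy": 0,"wz": 0},{"tx": 0,"ty": 0.0636,"tz": -0.0726,"wx": 0,"wy": 0,"wz": 0},{"tx": 0,"ty": 0.075,"tz": -0.0775,"wx": 0,"wy": 0,"wz": 0}]}}

```text
t: 5.73
eef_pos: [0.5023, -0.0463, 0.1202]
tcp_rot: [-2.068, -2.362, 0.007]
ft_force: [-3.8, -0.5, -1.5]
finger_gap: 0.0115
```

Run:
```python
from h import *
plan(HINGE-.059*bx+[0,0,.003],by)
a=robot.get_image("scene");crop("",a,220,140,120,120,5,"s6.png")
```

```text
t 5.73 pos [ 0.5023 -0.0463  0.1202] gap 0.0115 F [-3.85 -0.47 -1.46]
xaxis [-0.132  0.991 -0.001] z [-0.005 -0.002 -1.   ] q [ 0.1   0.55 -0.07  1.96  0.07  0.64  1.69]
SHIFT [ 0.0015 -0.0711  0.0788] W [-0.0051  0.0009 -0.0004]
```

View pics/s6.png

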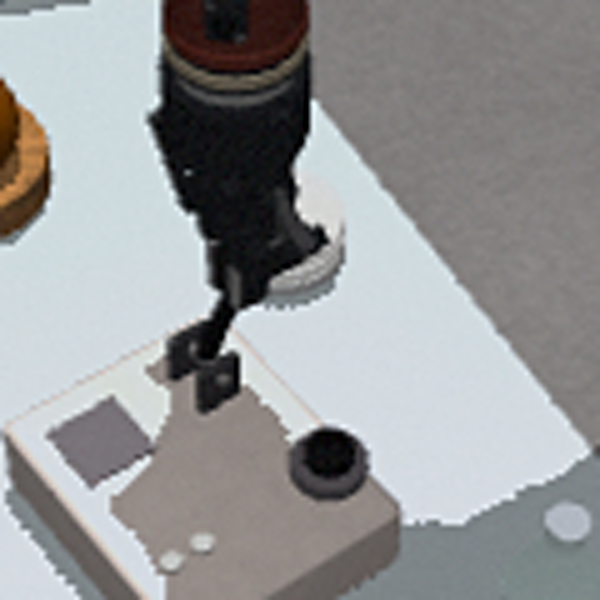

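>>> {"name": "servo_tool", "arguments": {"targets": [{"tx": 0,"ty": 0.012,"tz": -0.0037,"wx": 0,"wy": 0,"wz": 0},{"tx": 0,"ty": 0.024,"tz": -0.006,"wx": 0,"wy": 0,"wz": 0},{"tx": 0,"ty": 0.0364,"tz": -0.0074,"wx": 0,"wy": 0,"wz": 0},{"tx": 0,"ty": 0.0488,"tz": -0.0074,"wx": 0,"wy": 0,"wz": 0},{"tx": 0,"ty": 0.06,"tz": -0.006,"wx": 0,"wy": 0,"wz": 0},{"tx": 0,"ty": 0.06,"tz": -0.006,"wx": 0,"wy": 0,"wz": 0},{"tx": 0,"ty": 0.06,"tz": -0.006,"wx": 0,"wy": 0,"wz": 0}]}}

```text
t: 6.37
eef_pos: [0.5352, -0.0419, 0.1235]
tcp_rot: [2.067, 2.362, 0.001]
ft_force: [-2.6, 0.1, 1.4]
finger_gap: 0.0116
```

Run:
```python
from h import *
plan(HINGE-.059*bx+[0,0,.003],by)
a=robot.get_image("scene");crop("",a,220,140,120,120,5,"s7.png")
```

```text
t 6.37 pos [ 0.5352 -0.0419  0.1235] gap 0.0116 F [-2.55  0.15  1.44]
xaxis [-0.133  0.991 -0.001] z [ 0.003 -0.001 -1.   ] q [ 0.08  0.58 -0.07  1.88  0.06  0.69  1.68]
SHIFT [ 0.0016 -0.1382  0.0847] W [0.0024 0.0014 0.0001]
```

View pics/s7.png

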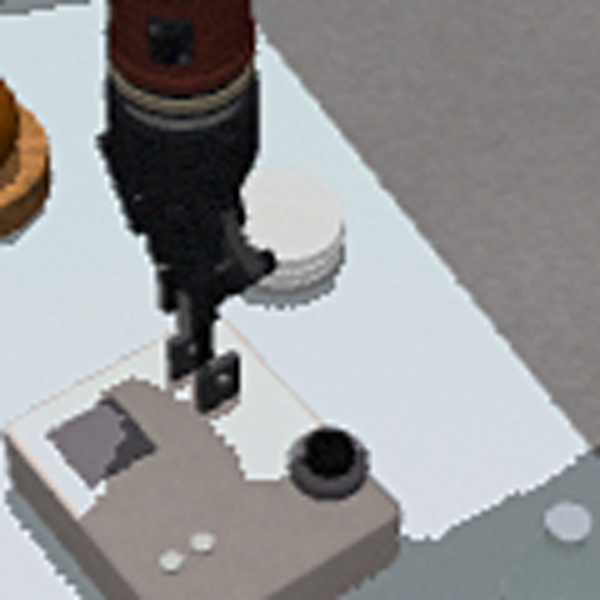

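>>> {"name": "servo_tool", "arguments": {"targets": [{"tx": 0,"ty": 0,"tz": 0,"wx": 0,"wy": 0,"wz": 0},{"tx": 0,"ty": 0,"tz": 0,"wx": 0,"wy": 0,"wz": 0},{"tx": 0,"ty": 0,"tz": 0,"wx": 0,"wy": 0,"wz": 0},{"tx": 0,"ty": 0,"tz": 0,"wx": 0,"wy": 0,"wz": 0},{"tx": 0,"ty": 0,"tz": 0,"wx": 0,"wy": 0,"wz": 0},{"tx": 0,"ty": 0,"tz": 0,"wx": 0,"wy": 0,"wz": 0},{"tx": 0,"ty": 0,"tz": 0,"wx": 0,"wy": 0,"wz": 0},{"tx": 0,"ty": 0,"tz": 0,"wx": 0,"wy": 0,"wz": 0},{"tx": 0,"ty": 0,"tz": -0.06,"wx": 0,"wy": 0,"wz": 0},{"tx": 0,"ty": 0,"tz": -0.14,"wx": 0,"wy": 0,"wz": 0},{"tx": 0,"ty": 0,"tz": -0.2,"wx": 0,"wy": 0,"wz": 0},{"tx": 0,"ty": 0,"tz": -0.2,"wx": 0,"wy": 0,"wz": 0},{"tx": 0,"ty": 0,"tz": -0.2,"wx": 0,"wy": 0,"wz": 0},{"tx": 0,"ty": 0,"tz": -0.2,"wx": 0,"wy": 0,"wz": 0}], "grip": 0}}

```text
t: 7.58
eef_pos: [0.5327, -0.042, 0.2225]
tcp_rot: [-2.068, -2.363, 0.004]
ft_force: [0.3, -0.6, -1.1]
finger_gap: 0.0854
```

Run:
```python
from h import *
plan(FL+[0,0,.10],[1,0,0])
plan(FL+[0,0,.10],by)
a=robot.get_image("scene");crop("",a,150,110,190,150,4,"s8.png")
```

```text
t 7.58 pos [ 0.5327 -0.042   0.2225] gap 0.0854 F [ 0.33 -0.57 -1.15]
xaxis [-0.132  0.991 -0.001] z [-0.003 -0.001 -1.   ] q [ 0.09  0.45 -0.08  1.77  0.05  0.93  1.7 ]
SHIFT [-0.5168 -0.0046  0.0024] W [-2.9000e-03 -1.1000e-03 -1.3732e+00]
t 7.58 pos [ 0.5327 -0.042   0.2225] gap 0.0854 F [ 0.33 -0.57 -1.15]
xaxis [-0.132  0.991 -0.001] z [-0.003 -0.001 -1.   ] q [ 0.09  0.45 -0.08  1.77  0.05  0.93  1.7 ]
SHIFT [-0.5168 -0.0046  0.0024] W [-0.0027  0.001  -0.0002]
```

View pics/s8.png

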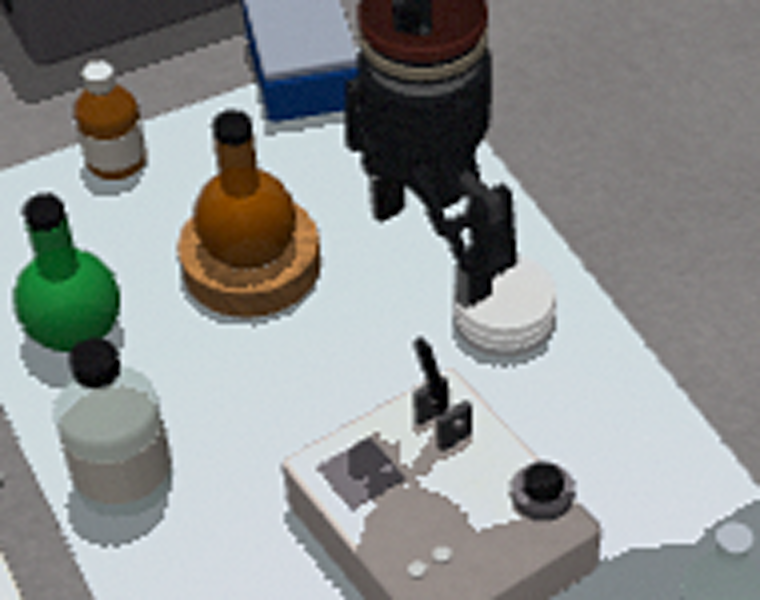

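>>> {"name": "servo_tool", "arguments": {"targets": [{"tx": -0.516,"ty": -0.0045,"tz": 0,"wx": -0.002,"wy": 0,"wz": 0},{"tx": -0.516,"ty": -0.0045,"tz": 0,"wx": -0.002,"wy": 0,"wz": 0},{"tx": -0.516,"ty": -0.0045,"tz": 0,"wx": -0.002,"wy": 0,"wz": 0},{"tx": -0.516,"ty": -0.0045,"tz": 0,"wx": -0.002,"wy": 0,"wz": 0},{"tx": -0.516,"ty": -0.0045,"tz": 0,"wx": -0.002,"wy": 0,"wz": 0},{"tx": -0.516,"ty": -0.0045,"tz": 0,"wx": -0.002,"wy": 0,"wz": 0},{"tx": -0.516,"ty": -0.0045,"tz": 0,"wx": -0.002,"wy": 0,"wz": 0},{"tx": -0.516,"ty": -0.0045,"tz": 0,"wx": -0.002,"wy": 0,"wz": 0},{"tx": -0.516,"ty": -0.0045,"tz": 0,"wx": -0.002,"wy": 0,"wz": 0},{"tx": -0.516,"ty": -0.0045,"tz": 0,"wx": -0.002,"wy": 0,"wz": 0}]}}

```text
t: 8.47
eef_pos: [0.5655, -0.2953, 0.2221]
tcp_rot: [-2.064, -2.365, -0.001]
ft_force: [0.4, 0.6, 0.3]
finger_gap: 0.0852
```

Run:
```python
from h import *
plan([.5648,-.2980,.1065],by)
a=robot.get_image("scene");crop("",a,150,90,130,120,6,"s9.png")
```

```text
t 8.47 pos [ 0.5655 -0.2953  0.2221] gap 0.0852 F [0.43 0.58 0.35]
xaxis [-0.135  0.991  0.002] z [-0.001  0.002 -1.   ] q [ 0.48  0.6  -0.06  1.47  0.04  1.07  2.12]
SHIFT [-0.0056 -0.0018  0.2312] W [-0.0009 -0.002   0.0026]
```

View pics/s9.png

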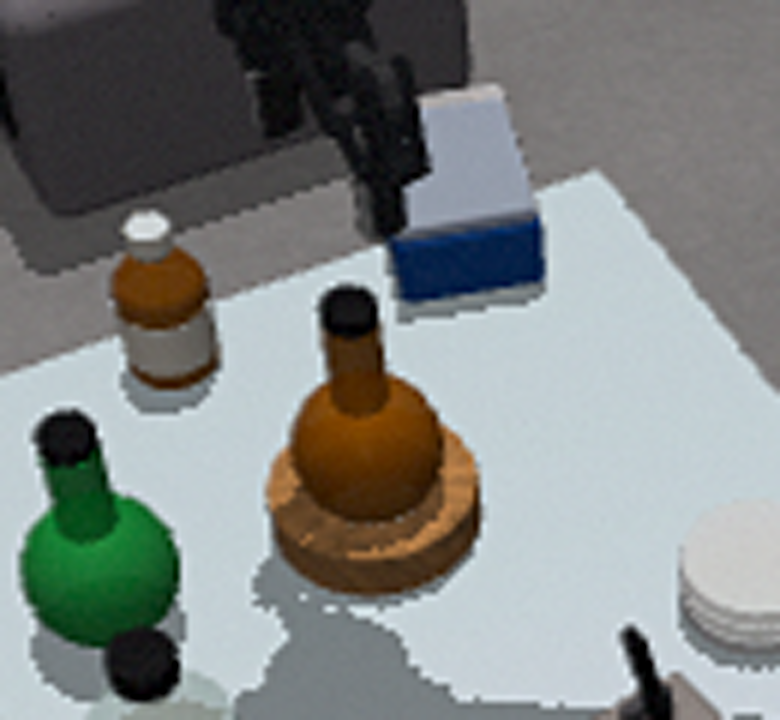

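>>> {"name": "servo_tool", "arguments": {"targets": [{"tx": 0,"ty": 0,"tz": 0.04,"wx": 0,"wy": 0,"wz": 0},{"tx": 0,"ty": 0,"tz": 0.08,"wx": 0,"wy": 0,"wz": 0},{"tx": 0,"ty": 0,"tz": 0.08,"wx": 0,"wy": 0,"wz": 0},{"tx": 0,"ty": 0,"tz": 0.08,"wx": 0,"wy": 0,"wz": 0}]}}

```text
t: 8.85
eef_pos: [0.5651, -0.296, 0.1826]
tcp_rot: [-2.065, -2.365, 0.001]
ft_force: [0.5, 0.4, 0.5]
finger_gap: 0.0853
```

Run:
```python
from h import *
plan([.5648,-.2980,.1065],by)
```

```text
t 8.85 pos [ 0.5651 -0.296   0.1826] gap 0.0853 F [0.53 0.44 0.48]
xaxis [-0.135  0.991  0.001] z [-0.002  0.001 -1.   ] q [ 0.48  0.64 -0.05  1.52  0.04  0.98  2.12]
SHIFT [-0.0041 -0.001   0.1522] W [-0.0015 -0.001   0.0024]
```

>>> {"name": "servo_tool", "arguments": {"targets": [{"tx": -0.004,"ty": -0.001,"tz": 0.03,"wx": -0.001,"wy": -0.001,"wz": 0},{"tx": -0.004,"ty": -0.001,"tz": 0.08,"wx": -0.001,"wy": -0.001,"wz": 0},{"tx": -0.004,"ty": -0.001,"tz": 0.12,"wx": -0.001,"wy": -0.001,"wz": 0},{"tx": -0.004,"ty": -0.001,"tz": 0.152,"wx": -0.001,"wy": -0.001,"wz": 0},{"tx": -0.004,"ty": -0.001,"tz": 0.152,"wx": -0.001,"wy": -0.001,"wz": 0},{"tx": -0.004,"ty": -0.001,"tz": 0.152,"wx": -0.001,"wy": -0.001,"wz": 0}]}}

```text
t: 9.35
eef_pos: [0.5659, -0.2997, 0.1081]
tcp_rot: [2.066, 2.363, 0.0]
ft_force: [-0.6, -0.4, 0.1]
finger_gap: 0.0853
```

>>> {"name": "servo_tool", "arguments": {"targets": [{"tx": 0,"ty": 0,"tz": 0,"wx": 0,"wy": 0,"wz": 0},{"tx": 0,"ty": 0,"tz": 0,"wx": 0,"wy": 0,"wz": 0},{"tx": 0,"ty": 0,"tz": 0,"wx": 0,"wy": 0,"wz": 0},{"tx": 0,"ty": 0,"tz": 0,"wx": 0,"wy": 0,"wz": 0},{"tx": 0,"ty": 0,"tz": 0,"wx": 0,"wy": 0,"wz": 0},{"tx": 0,"ty": 0,"tz": 0,"wx": 0,"wy": 0,"wz": 0},{"tx": 0,"ty": 0,"tz": 0,"wx": 0,"wy": 0,"wz": 0},{"tx": 0,"ty": 0,"tz": 0,"wx": 0,"wy": 0,"wz": 0},{"tx": 0,"ty": 0,"tz": 0,"wx": 0,"wy": 0,"wz": 0}], "grip": 1, "squeeze": 40}}

```text
t: 10.1
eef_pos: [0.5657, -0.3, 0.1081]
tcp_rot: [2.067, 2.362, 0.001]
ft_force: [-1.2, 0.8, 6.2]
finger_gap: 0.0293
```

Run:
```python
from h import *
plan([.5648,-.2980,.1065],by)
a=robot.get_image("scene");crop("",a,150,90,130,120,6,"s10.png")
```

```text
t 10.1 pos [ 0.5657 -0.3     0.1081] gap 0.0293 F [-1.15  0.84  6.2 ]
xaxis [-0.133  0.991 -0.002] z [ 0.003 -0.002 -1.   ] q [ 0.48  0.73 -0.05  1.59  0.05  0.82  2.12]
SHIFT [ 0.0042 -0.0012  0.0033] W [0.0025 0.0022 0.0001]
```

View pics/s10.png

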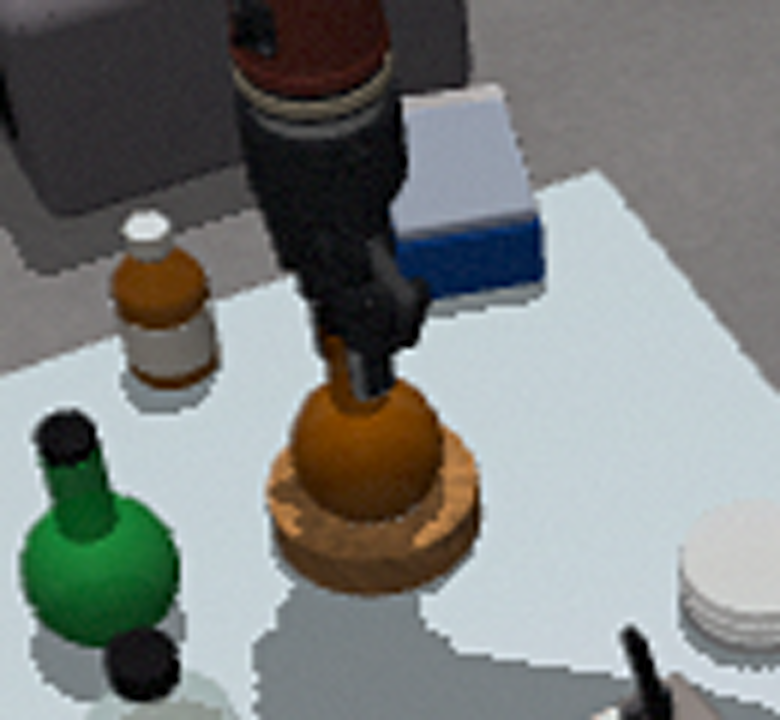

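>>> {"name": "servo_tool", "arguments": {"targets": [{"tx": 0,"ty": 0,"tz": -0.02,"wx": 0,"wy": 0,"wz": 0},{"tx": 0,"ty": 0,"tz": -0.06,"wx": 0,"wy": 0,"wz": 0},{"tx": 0,"ty": 0,"tz": -0.12,"wx": 0,"wy": 0,"wz": 0},{"tx": 0,"ty": 0,"tz": -0.18,"wx": 0,"wy": 0,"wz": 0},{"tx": 0,"ty": 0,"tz": -0.24,"wx": 0,"wy": 0,"wz": 0},{"tx": 0,"ty": 0,"tz": -0.3,"wx": 0,"wy": 0,"wz": 0},{"tx": 0,"ty": 0,"tz": -0.36,"wx": 0,"wy": 0,"wz": 0},{"tx": 0,"ty": 0,"tz": -0.36,"wx": 0,"wy": 0,"wz": 0},{"tx": 0,"ty": 0,"tz": -0.36,"wx": 0,"wy": 0,"wz": 0}]}}

```text
t: 10.9
eef_pos: [0.5652, -0.3005, 0.2888]
tcp_rot: [2.066, 2.359, 0.0]
ft_force: [-0.6, -0.0, -3.1]
finger_gap: 0.029
```

Run:
```python
from h import *
plan([SEAT[0],SEAT[1],.287],by)
a=robot.get_image("scene");crop("",a,150,60,130,140,5,"s11.png")
b=robot.get_image("top");crop("",b,320,130,100,100,6,"t11.png")
```

```text
t 10.9 pos [ 0.5652 -0.3005  0.2888] gap 0.029 F [-0.64 -0.02 -3.09]
xaxis [-0.132  0.991 -0.004] z [ 0.005 -0.004 -1.   ] q [ 0.48  0.55 -0.05  1.37  0.03  1.21  2.13]
SHIFT [ 1.080e+00  1.213e-01 -8.000e-04] W [ 0.0038  0.0043 -0.0006]
```

View pics/s11.png

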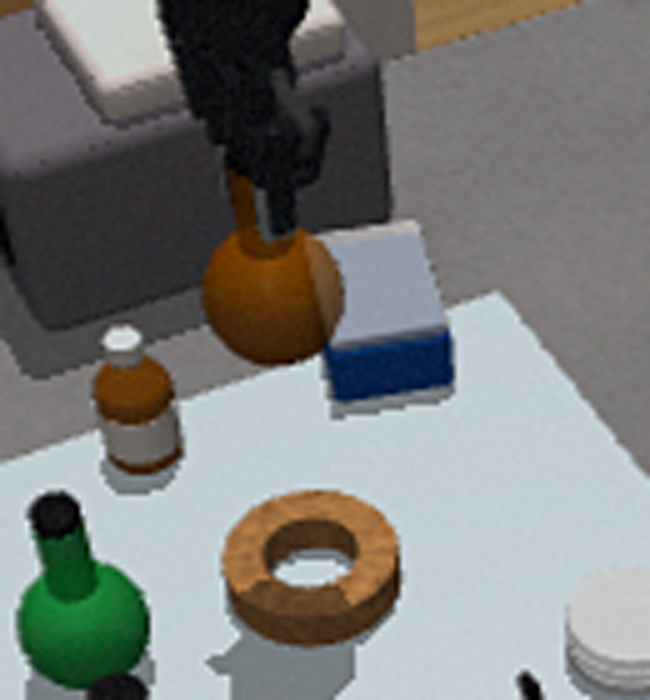

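>>> {"name": "servo_tool", "arguments": {"targets": [{"tx": 0.05,"ty": 0.006,"tz": 0,"wx": 0,"wy": 0,"wz": 0},{"tx": 0.12,"ty": 0.0135,"tz": 0,"wx": 0,"wy": 0,"wz": 0},{"tx": 0.19,"ty": 0.021,"tz": 0,"wx": 0,"wy": 0,"wz": 0},{"tx": 0.26,"ty": 0.029,"tz": 0,"wx": 0,"wy": 0,"wz": 0},{"tx": 0.33,"ty": 0.037,"tz": 0,"wx": 0,"wy": 0,"wz": 0},{"tx": 0.4,"ty": 0.045,"tz": 0,"wx": 0,"wy": 0,"wz": 0},{"tx": 0.47,"ty": 0.053,"tz": 0,"wx": 0,"wy": 0,"wz": 0},{"tx": 0.54,"ty": 0.061,"tz": 0,"wx": 0,"wy": 0,"wz": 0},{"tx": 0.61,"ty": 0.069,"tz": 0,"wx": 0,"wy": 0,"wz": 0},{"tx": 0.68,"ty": 0.077,"tz": 0,"wx": 0,"wy": 0,"wz": 0},{"tx": 0.75,"ty": 0.085,"tz": 0,"wx": 0,"wy": 0,"wz": 0},{"tx": 0.82,"ty": 0.092,"tz": 0,"wx": 0,"wy": 0,"wz": 0},{"tx": 0.88,"ty": 0.099,"tz": 0,"wx": 0,"wy": 0,"wz": 0},{"tx": 0.92,"ty": 0.103,"tz": 0,"wx": 0,"wy": 0,"wz": 0},{"tx": 0.94,"ty": 0.106,"tz": 0,"wx": 0,"wy": 0,"wz": 0},{"tx": 0.94,"ty": 0.106,"tz": 0,"wx": 0,"wy": 0,"wz": 0},{"tx": 0.94,"ty": 0.106,"tz": 0,"wx": 0,"wy": 0,"wz": 0}]}}

```text
t: 12.42
eef_pos: [0.5548, 0.1714, 0.2849]
tcp_rot: [2.068, 2.361, -0.006]
ft_force: [0.5, -1.0, -2.6]
finger_gap: 0.0295
```

Run:
```python
from h import *
plan([SEAT[0],SEAT[1],.2],by)
```

```text
t 12.42 pos [0.5548 0.1714 0.2849] gap 0.0295 F [ 0.54 -1.02 -2.56]
xaxis [-0.132  0.991 -0.005] z [-0.001 -0.005 -1.   ] q [-0.25  0.46 -0.13  1.55  0.07  1.14  1.3 ]
SHIFT [0.1426 0.0174 0.1691] W [-0.0013  0.0045 -0.0007]
```

>>> {"name": "servo_tool", "arguments": {"targets": [{"tx": 0.05,"ty": 0.006,"tz": 0,"wx": 0,"wy": 0.004,"wz": 0},{"tx": 0.1,"ty": 0.012,"tz": 0.02,"wx": 0,"wy": 0.004,"wz": 0},{"tx": 0.1426,"ty": 0.0174,"tz": 0.06,"wx": 0,"wy": 0.004,"wz": 0},{"tx": 0.1426,"ty": 0.0174,"tz": 0.12,"wx": 0,"wy": 0.004,"wz": 0},{"tx": 0.1426,"ty": 0.0174,"tz": 0.17,"wx": 0,"wy": 0.004,"wz": 0},{"tx": 0.1426,"ty": 0.0174,"tz": 0.19,"wx": 0,"wy": 0.004,"wz": 0},{"tx": 0.1426,"ty": 0.0174,"tz": 0.19,"wx": 0,"wy": 0.004,"wz": 0},{"tx": 0.1426,"ty": 0.0174,"tz": 0.19,"wx": 0,"wy": 0.004,"wz": 0},{"tx": 0.1426,"ty": 0.0174,"tz": 0.19,"wx": 0,"wy": 0.004,"wz": 0}]}}

```text
t: 13.17
eef_pos: [0.5562, 0.2439, 0.1931]
tcp_rot: [2.071, 2.361, 0.009]
ft_force: [0.5, 0.5, -2.2]
finger_gap: 0.0295
```

Run:
```python
from h import *
plan([SEAT[0],SEAT[1],.16],by)
a=robot.get_image("scene");cv2.imwrite("pics/s12f.png",a);crop("",a,240,190,130,150,5,"s12.png")
b=robot.get_image("top");cv2.imwrite("pics/t12f.png",b);crop("",b,160,140,90,100,6,"t12.png")
hs=cv2.cvtColor(a,cv2.COLOR_BGR2HSV);m=cv2.inRange(hs,(8,150,60),(20,255,255));m[:, :240]=0;m[:,360:]=0
n,l,st,c=cv2.connectedComponentsWithStats(m)
for i in range(1,n):
    if st[i,4]>50:print(st[i],c[i])
```

```text
t 13.17 pos [0.5562 0.2439 0.1931] gap 0.0295 F [ 0.48  0.53 -2.15]
xaxis [-0.13   0.991  0.003] z [ 0.005  0.003 -1.   ] q [-0.36  0.59 -0.14  1.61  0.09  0.95  1.17]
SHIFT [-0.0018 -0.0051  0.0662] W [ 0.0051 -0.0024 -0.0022]
[290 268  33  34 759] [305.35836627 286.26218709]
```

View pics/s12.png

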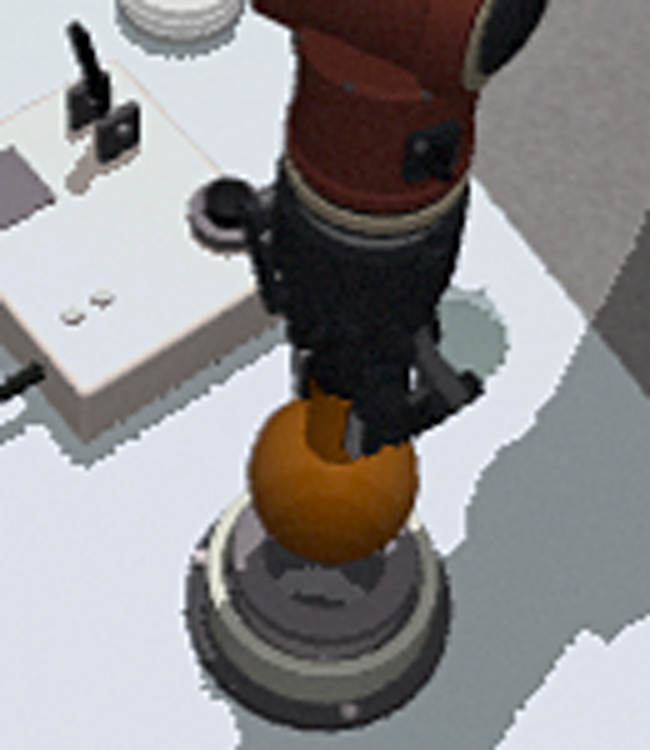

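View pics/t12.png

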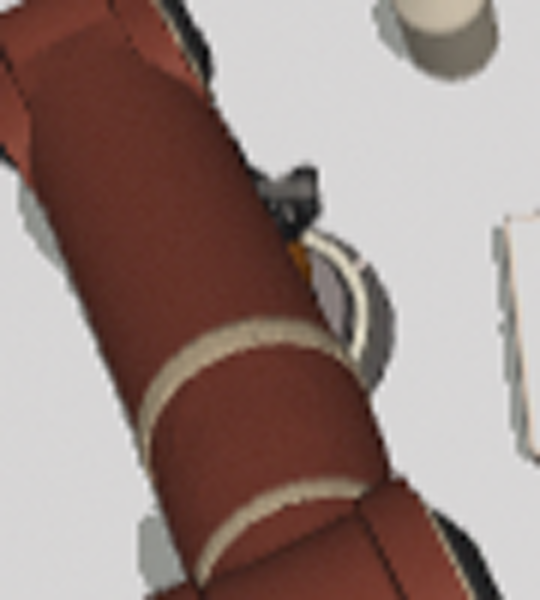

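Run:
```python
from h import *
a=cv2.imread("pics/s12f.png")
hs=cv2.cvtColor(a,cv2.COLOR_BGR2HSV);m=cv2.inRange(hs,(5,120,50),(22,255,255));m[:,:240]=0;m[:,360:]=0
ys,xs=np.nonzero(m)
pts=[]
for y in range(275,303):
    r=xs[ys==y]
    if len(r):pts+= [(r.min()-.0,y),(r.max(),y)]
pts=np.array(pts,float)
A=np.c_[2*pts,np.ones(len(pts))];s=np.linalg.lstsq(A,(pts**2).sum(1),rcond=None)[0]
c=s[:2];rad=np.sqrt(s[2]+c@c);print(c,rad,onz("scene",c,.1415))
print(proj("scene",[.5545,.2435,.1415]))
# check same method at the initial, known
```

```text
[306.16636624 286.35394489] 15.765081977893749 [0.5577948  0.24781983 0.1415    ]
[306.40118974 284.29942976]
```

>>> {"name": "servo_tool", "arguments": {"targets": [{"tx": -0.0035,"ty": -0.003,"tz": 0.03,"wx": 0.003,"wy": -0.002,"wz": 0},{"tx": -0.0035,"ty": -0.003,"tz": 0.06,"wx": 0.003,"wy": -0.002,"wz": 0},{"tx": -0.0035,"ty": -0.003,"tz": 0.08,"wx": 0.003,"wy": -0.002,"wz": 0},{"tx": -0.0035,"ty": -0.003,"tz": 0.09,"wx": 0.003,"wy": -0.002,"wz": 0},{"tx": -0.0035,"ty": -0.003,"tz": 0.09,"wx": 0.003,"wy": -0.002,"wz": 0},{"tx": -0.0035,"ty": -0.003,"tz": 0.09,"wx": 0.003,"wy": -0.002,"wz": 0}]}}

```text
t: 13.77
eef_pos: [0.5538, 0.243, 0.1468]
tcp_rot: [-2.069, -2.364, 0.001]
ft_force: [-0.1, -0.1, -2.3]
finger_gap: 0.0289
```

Run:
```python
from h import *
plan([.5548,.2420,.14],by)
print(robot.state()["moment"])
a=robot.get_image("scene");crop("",a,260,230,100,120,5,"s13.png")
```

```text
t 13.77 pos [0.5538 0.243  0.1468] gap 0.0289 F [-0.07 -0.13 -2.29]
xaxis [-0.133  0.991  0.   ] z [-0.001  0.    -1.   ] q [-0.37  0.64 -0.13  1.66  0.1   0.85  1.16]
SHIFT [-0.0023  0.0018  0.0135] W [-0.0006 -0.0002 -0.    ]
[-0.00381619 -0.03665675  0.02098325]
```

View pics/s13.png

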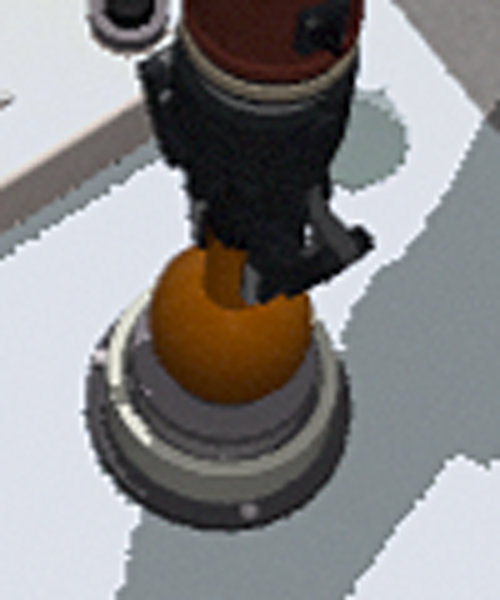

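>>> {"name": "servo_tool", "arguments": {"targets": [{"tx": -0.001,"ty": 0.001,"tz": 0.006,"wx": 0,"wy": 0,"wz": 0},{"tx": -0.001,"ty": 0.001,"tz": 0.012,"wx": 0,"wy": 0,"wz": 0},{"tx": -0.001,"ty": 0.001,"tz": 0.018,"wx": 0,"wy": 0,"wz": 0},{"tx": -0.001,"ty": 0.001,"tz": 0.024,"wx": 0,"wy": 0,"wz": 0},{"tx": -0.001,"ty": 0.001,"tz": 0.024,"wx": 0,"wy": 0,"wz": 0},{"tx": -0.001,"ty": 0.001,"tz": 0.024,"wx": 0,"wy": 0,"wz": 0}]}}

```text
t: 14.32
eef_pos: [0.5543, 0.2426, 0.1347]
tcp_rot: [-2.069, -2.364, 0.0]
ft_force: [0.3, -0.2, 1.3]
finger_gap: 0.0292
```

Run:
```python
from h import *
plan([.5548,.2420,.1226],by)
print(robot.state()["moment"])
```

```text
t 14.32 pos [0.5543 0.2426 0.1347] gap 0.0292 F [ 0.25 -0.17  1.33]
xaxis [-0.133  0.991  0.   ] z [-0.001  0.    -1.   ] q [-0.37  0.65 -0.13  1.67  0.11  0.83  1.16]
SHIFT [-0.0013  0.0009  0.0242] W [-0.0005 -0.0002 -0.0001]
[-0.07089262  0.04673096 -0.00202325]
```

>>> {"name": "servo_tool", "arguments": {"targets": [{"tx": 0,"ty": 0,"tz": 0.006,"wx": 0,"wy": 0,"wz": 0},{"tx": 0,"ty": 0,"tz": 0.012,"wx": 0,"wy": 0,"wz": 0},{"tx": 0,"ty": 0,"tz": 0.018,"wx": 0,"wy": 0,"wz": 0},{"tx": 0,"ty": 0,"tz": 0.018,"wx": 0,"wy": 0,"wz": 0},{"tx": 0,"ty": 0,"tz": 0.018,"wx": 0,"wy": 0,"wz": 0}]}}

```text
t: 14.73
eef_pos: [0.5543, 0.2426, 0.1256]
tcp_rot: [-2.069, -2.364, 0.0]
ft_force: [-1.3, -0.9, 5.0]
finger_gap: 0.0294
```

Run:
```python
from h import *
plan([.5548,.2420,.1226],by)
print(robot.state()["moment"])
a=robot.get_image("scene");crop("",a,260,230,100,120,5,"s14.png")
plan([.5548,.2420,.1226],by)
```

```text
t 14.73 pos [0.5543 0.2426 0.1256] gap 0.0294 F [-1.29 -0.89  4.95]
xaxis [-0.132  0.991  0.   ] z [-0.001  0.    -1.   ] q [-0.37  0.66 -0.13  1.68  0.11  0.81  1.16]
SHIFT [-0.0014  0.0009  0.006 ] W [-0.0005 -0.0003 -0.0001]
[-0.09705817  0.10989481 -0.01747717]
t 14.78 pos [0.5543 0.2426 0.1257] gap 0.0288 F [-0.46 -0.7   4.86]
xaxis [-0.132  0.991  0.   ] z [-0.  0. -1.] q [-0.37  0.66 -0.13  1.68  0.11  0.81  1.16]
SHIFT [-0.0013  0.0008  0.0061] W [-0.0004 -0.0002 -0.0001]
```

View pics/s14.png

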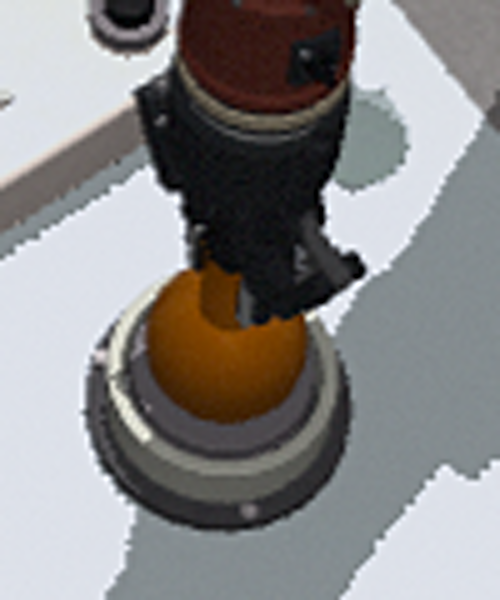

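>>> {"name": "servo_tool", "arguments": {"targets": [{"tx": 0,"ty": 0,"tz": 0.003,"wx": 0,"wy": 0,"wz": 0},{"tx": 0,"ty": 0,"tz": 0.006,"wx": 0,"wy": 0,"wz": 0},{"tx": 0,"ty": 0,"tz": 0.006,"wx": 0,"wy": 0,"wz": 0},{"tx": 0,"ty": 0,"tz": 0.006,"wx": 0,"wy": 0,"wz": 0}]}}

```text
t: 15.12
eef_pos: [0.5543, 0.2426, 0.1229]
tcp_rot: [-2.069, -2.364, 0.0]
ft_force: [-0.9, -0.1, 6.7]
finger_gap: 0.0291
```

>>> {"name": "servo_tool", "arguments": {"targets": [{"tx": 0,"ty": 0,"tz": 0.002,"wx": 0,"wy": 0,"wz": 0},{"tx": 0,"ty": 0,"tz": 0.002,"wx": 0,"wy": 0,"wz": 0},{"tx": 0,"ty": 0,"tz": 0.002,"wx": 0,"wy": 0,"wz": 0}]}}

```text
t: 15.37
eef_pos: [0.5543, 0.2426, 0.122]
tcp_rot: [-2.069, -2.364, -0.0]
ft_force: [-0.9, -0.7, 6.7]
finger_gap: 0.0295
```

Run:
```python
from h import *
plan([.5548,.2420,.1226],by)
print(robot.state()["moment"])
a=robot.get_image("scene");cv2.imwrite("pics/s15f.png",a);crop("",a,275,270,70,75,8,"s15.png")
plan([.5548,.2420,.1226],by)
```

```text
t 15.37 pos [0.5543 0.2426 0.122 ] gap 0.0295 F [-0.92 -0.71  6.74]
xaxis [-0.132  0.991  0.   ] z [-0.  0. -1.] q [-0.37  0.67 -0.13  1.68  0.11  0.8   1.16]
SHIFT [-0.0013  0.0007 -0.0011] W [-0.0002 -0.0003 -0.0002]
[-0.17209677  0.2173444  -0.00807974]
t 15.42 pos [0.5543 0.2426 0.1221] gap 0.029 F [-0.18 -0.98  6.55]
xaxis [-0.133  0.991  0.   ] z [-0.  0. -1.] q [-0.37  0.67 -0.13  1.68  0.11  0.8   1.16]
SHIFT [-0.0014  0.0008 -0.0011] W [-0.0002 -0.0003 -0.0001]
```

View pics/s15.png

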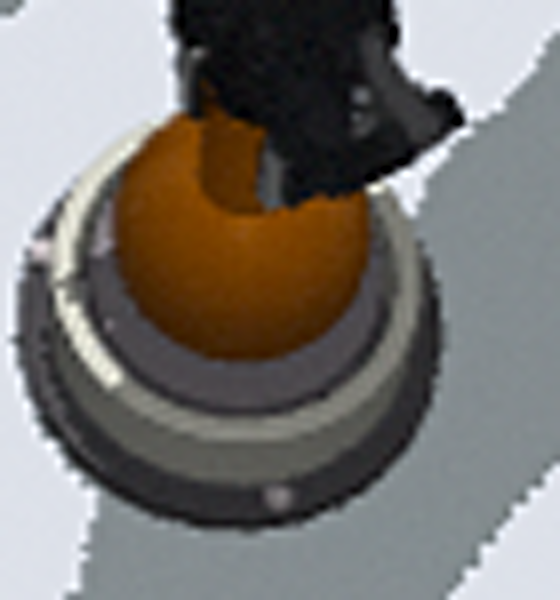

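Run:
```python
from h import *
t=np.linspace(0,2*np.pi,721)
def low(r,z):
    p=np.array([proj("scene",[SEAT[0]+r*np.cos(a),SEAT[1]+r*np.sin(a),z]) for a in t]);i=p[:,1].argmax();u,v=p[i]
    return ((u-275+.5)*8-.5).round(1),((v-270+.5)*8-.5).round(1)
print("rim",low(.058,.045),"base z0",low(.068,0.0),low(.068,.01))
for d in(10,12,14,16,18,20):print(d,low(.046,.062-d/1000))
def lo2(d):
    c=np.array([SEAT[0],SEAT[1],.0885-d/1000]);q=proj("scene",c);return ((q-[275,270]+.5)*8-.5).round(1)
for d in(14,18):print("bulb c",d,lo2(d))
```

```text
rim (np.float64(243.7), np.float64(444.6)) base z0 (np.float64(235.9), np.float64(536.8)) (np.float64(237.9), np.float64(523.6))
10 (np.float64(243.1), np.float64(397.3))
12 (np.float64(242.7), np.float64(400.2))
14 (np.float64(242.2), np.float64(403.0))
16 (np.float64(241.8), np.float64(405.9))
18 (np.float64(241.4), np.float64(408.7))
20 (np.float64(241.0), np.float64(411.6))
bulb c 14 [240.  224.3]
bulb c 18 [239.2 230.5]
```

>>> {"name": "servo_tool", "arguments": {"targets": [{"tx": 0,"ty": 0,"tz": 0.002,"wx": 0,"wy": 0,"wz": 0},{"tx": 0,"ty": 0,"tz": 0.002,"wx": 0,"wy": 0,"wz": 0},{"tx": 0,"ty": 0,"tz": 0.002,"wx": 0,"wy": 0,"wz": 0}]}}

```text
t: 15.67
eef_pos: [0.5543, 0.2426, 0.1211]
tcp_rot: [-2.069, -2.364, -0.0]
ft_force: [-1.1, -0.4, 8.0]
finger_gap: 0.0291
```

Run:
```python
from h import *
print(robot.state()["ft_force"],robot.state()["eef_pos"])
a=robot.get_image("scene")
for i in range(3):print(robot.state()["ft_force"],robot.state()["eef_pos"]); a=robot.get_image("scene")
```

```text
[-1.07245514 -0.41272063  7.9572725 ] [0.55432186 0.24264357 0.12109976]
[-1.3690872  -0.33671507  6.58900244] [0.55432053 0.24259085 0.12112637]
[-1.24269547 -1.11242541  7.51867039] [0.55436248 0.24264344 0.12116999]
[-0.84831295  0.43466285  7.43181942] [0.55434039 0.24263637 0.12113391]
```

>>> {"name": "servo_tool", "arguments": {"targets": [{"tx": 0,"ty": 0,"tz": 0.002,"wx": 0,"wy": 0,"wz": 0},{"tx": 0,"ty": 0,"tz": 0.002,"wx": 0,"wy": 0,"wz": 0},{"tx": 0,"ty": 0,"tz": 0.002,"wx": 0,"wy": 0,"wz": 0}]}}

```text
t: 16.12
eef_pos: [0.5543, 0.2426, 0.1202]
tcp_rot: [-2.069, -2.364, -0.0]
ft_force: [-2.3, -0.5, 7.2]
finger_gap: 0.029
```

Run:
```python
from h import *
f=[];z=[]
for i in range(5):
    s=robot.state();f.append(s["ft_force"]);z.append(s["eef_pos"]);a=robot.get_image("scene")
print(np.mean(f,0),np.mean(z,0),s["finger_gap"]);cv2.imwrite("pics/s16f.png",a);crop("",a,210,170,140,150,5,"s16.png")
b=robot.get_image("top");cv2.imwrite("pics/t16.png",b)
```

```text
[-1.78096694 -0.65674202  7.33141902] [0.55435569 0.24262565 0.12022354] 0.02911832411059253
```

View pics/s16.png

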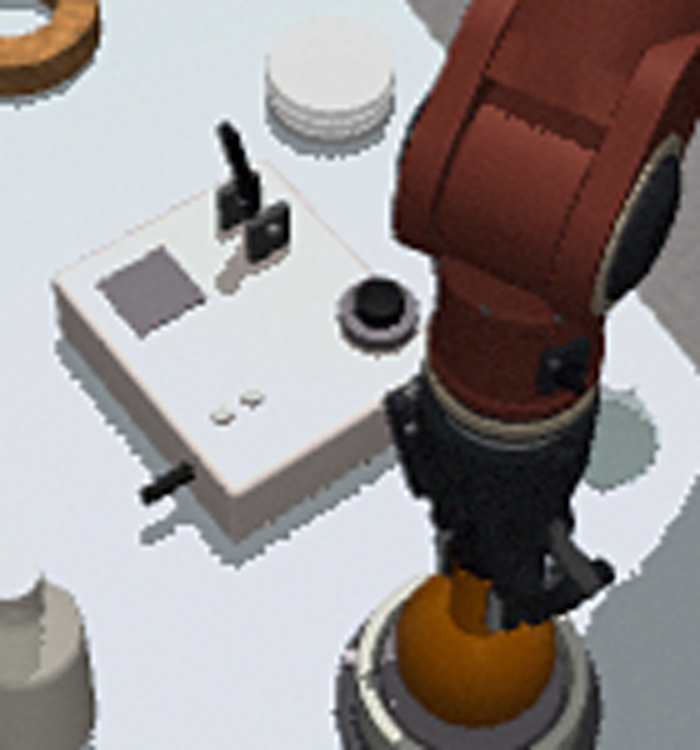

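View pics/t16.png

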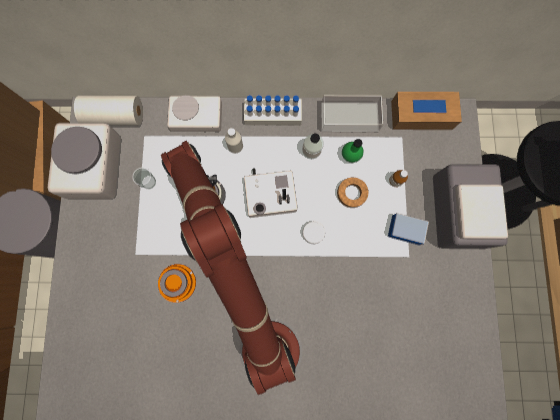

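>>> {"name": "servo_tool", "arguments": {"targets": [{"tx": 0,"ty": 0,"tz": 0.002,"wx": 0,"wy": 0,"wz": 0},{"tx": 0,"ty": 0,"tz": 0.002,"wx": 0,"wy": 0,"wz": 0},{"tx": 0,"ty": 0,"tz": 0.002,"wx": 0,"wy": 0,"wz": 0}]}}

```text
t: 16.67
eef_pos: [0.5545, 0.2427, 0.1199]
tcp_rot: [-2.069, -2.364, -0.001]
ft_force: [-1.9, -0.6, 10.4]
finger_gap: 0.0293
```

Run:
```python
from h import *
f=[];z=[]
for i in range(8):
    s=robot.state();f.append(s["ft_force"]);z.append(s["eef_pos"]);a=robot.get_image("scene")
print(np.mean(f,0),np.std(f,0),np.mean(z,0),s["finger_gap"])
```

```text
[-2.05233634 -1.26148141 10.68670258] [0.60377103 0.43984367 0.36209419] [0.55445595 0.2426809  0.11994525] 0.02902955707589428
```

>>> {"name": "servo_tool", "arguments": {"targets": [{"tx": 0,"ty": 0,"tz": -0.0035,"wx": 0,"wy": 0,"wz": 0},{"tx": 0,"ty": 0,"tz": -0.0035,"wx": 0,"wy": 0,"wz": 0},{"tx": 0,"ty": 0,"tz": -0.0035,"wx": 0,"wy": 0,"wz": 0},{"tx": 0,"ty": 0,"tz": -0.0035,"wx": 0,"wy": 0,"wz": 0},{"tx": 0,"ty": 0,"tz": -0.0035,"wx": 0,"wy": 0,"wz": 0},{"tx": 0,"ty": 0,"tz": -0.0035,"wx": 0,"wy": 0,"wz": 0}]}}

```text
t: 17.57
eef_pos: [0.5543, 0.2426, 0.1209]
tcp_rot: [-2.069, -2.364, -0.0]
ft_force: [-1.1, -0.5, 6.9]
finger_gap: 0.0292
```

Run:
```python
from h import *
f=[];z=[]
for i in range(6):
    s=robot.state();f.append(s["ft_force"]);z.append(s["eef_pos"]);a=robot.get_image("scene")
print(s["t"],np.mean(f,0),np.mean(z,0),s["finger_gap"]);crop("",a,210,170,140,150,5,"s17.png")
```

```text
17.8167 [-1.23381091 -0.17573421  7.26224712] [0.55434082 0.24265722 0.12093343] 0.029136653186738765
```

View pics/s17.png

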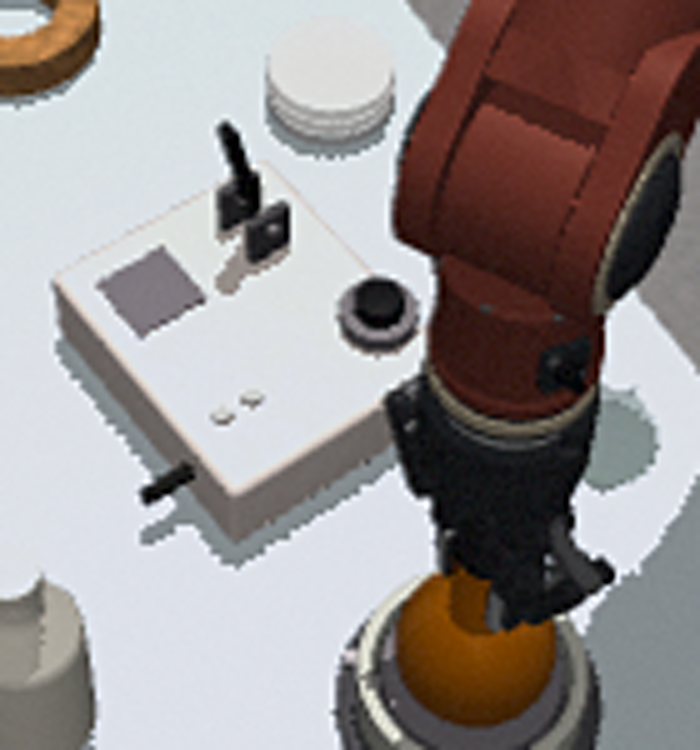

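The lever is standing up at crop (230,150), the button is up, and the flask is upright and pressed about 1 mm above the stop.

```bash
python3 -c "
from rig import robot
print(robot.finish_job())"
```

```text
the job is handed in; nothing more can be done
None
```

The job is done in the order asked and was handed in at about 18 s of the 67 s allowed.

- **Safety trip:** I pressed the test button and the lever dropped, seen in the camera. I lifted the lever past vertical and let go. It stayed up and was still up in the last picture.
- **Flask:** I took the amber flask from its cork ring, set it upright in the grey cradle and pressed it down. I am still holding it there with a 40 N grip.
- **Press depth:** I pressed until the ring touched its stop. The force rose from 7.3 to 10.7 N for 0.3 mm of movement. I then backed off to about 1 mm above the stop, at 7.3 N on the wrist with almost no sideways load.

**One disagreement:** the force reading and spring figures put the travel at about 17 mm. The tool height puts it at about 19 mm. Because I had felt the stop directly, I went by the tool height.

**Bystanders:** the other things on the bench, including the green flask and orange cradle, look unmoved in the last camera views. I judged this by eye, and the conical flask is partly hidden by the arm in those views.

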